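# Set the glue on a tray of game tokens in the curing lamp

## Task

Slide the tray of freshly glued game tokens along the table into the open front of the white curing lamp until its amber shield closes against the lamp's front, keeping the tray level and all five tokens standing on it. Only then turn the spring-return dial on top of the lamp clockwise past its first two clicks to the third (three red dots) and keep it held there: the lamp burns only while the dial is held, so finish still holding it, without letting go. Leave the loose things on the table around them where they are.

Things in the scene. Friction and masses are not known exactly. Their poses are not given: they have to be found in the camera images.
- lamp: White curing lamp, fixed, 210 deep x 230 wide x 118 high (mm), a hood open at front and bottom. Origin: centre of its footprint, on the table; x from open front (plane x = -105) to back, z up. Opening 202 wide, 66 high; side walls 14 thick. Brow 78 high at the front, sloping up to the deck (118 high) that begins 50 behind the front. Dial on the deck at x = +32, y = 0. The tray goes in along +x on the table.
- tray_grip (a point): Centre of the tray's black pull grip, an upright block 40 long (tray x) x 16 wide (tray y) x 36 high, from 4 to 40 above the table; this point is 22 above the table, on the tray's centre line, 138.5 towards -x from the floor's centre. Axes as the tray's. The shield is 20 from the block's end; else nothing within 40.
- tray_floor (a point): Centre of the floor of the aluminium tray (0.3 to 0.55 kg, loose, flat), 4 above the table; x to the end that goes in first. Floor 185 (x) x 190, rim 10 high, leading corners cut 15 at 45 degrees. Amber shield at x = -98.5 to -92.5, 220 wide, 48 high; then an apron with the grip. Fully home the shield rests on the lamp's side walls, this point at x = -12.5, y = 0 (play 6 each side) of the lamp.
- dial_grip (a point): Centre of the grip bar of the black dial, on its vertical axis, 142 above the table. Bar 52 long (point x) x 13 wide x 26 high, from 128 to 154 above the table, on a disc of 58 diameter; a white line marks its pointer end (-x). The point turns with the dial: at off its x is 0.6 rad counter-clockwise from above from the lamp's x.
- dial (a joint): Dial angle, rad, growing clockwise from above. 0 off (black bar mark); clicks at 0.4 (one dot), 0.8 (two dots), 1.2 (three red dots, full power); end stop 1.32. A spring drives it back to off from everywhere when let go. Turning takes 0.1 N m at first, up to 0.2 N m between the second and third click; holding there 0.15 N m.
- token0: White bottle-cap token on the tray, 30 diameter x 15 high, 14 g, with a glued paper disc on top; origin at the centre of its underside, z up.
- token1: Yellow token, like token0.
- token2: Green token, like token0.
- token3: White token, like token0.
- token4: Tan token, like token0.
- glue: Bystander: white glue bottle with orange cap, 40 diameter x 105 high, origin under its centre.
- mug: Bystander: blue mug, 80 diameter x 88 high, origin under its centre.
- cap_a: Bystander: loose green cap without a disc, 30 diameter x 15 high, on the table.
- cap_b: Bystander: loose yellow cap without a disc, 30 diameter x 15 high, on the table.
- brush: Bystander: glue brush lying on the table, 170 long.
- spares: Bystander: clear box of spare caps, 150 x 110 x 57 high, origin under its centre.

How it is judged:
By the outcome, as a careful person would: the job done as asked, in the order asked, and still so for the second after the job is handed in, while the arm keeps its last pose, push and grip.
It also fails if it takes over 59 s, if anything falls off the work surface, if the arm or the gripper's body presses on something with over 40 N, if the wrist force passes 120 N, or if a joint passes its speed limit or range.

## Robot

A 7-joint arm with a two-finger parallel gripper is mounted at the origin on the work surface. World frame = base frame: x ahead of the robot, y to its left, z up, the work surface at z = 0. Lengths are in m, angles in rad, forces in N, time in s.
With the tool pointing down it reaches from about 0.375 to 0.925 m from the base axis. Payload 3.1 kg.
Tool frame: the origin (TCP) lies on the centre line of the jaws, within the pads' length; the fingertips stand ahead of it and the grasp point (between the pads) lies 3 mm ahead of it (r.tips_ahead is the x of the fingertips in the tool frame, in m); x points along the fingers, z is the direction in which the jaws open and shut, and the axes are right-handed (so a half turn about x gives the same grasp; the last joint's range is limited). The gripper opens to 85 mm and grips with 20 to 120 N. Pads are 22 mm wide; open, the fingers measure 114 mm over their backs; the gripper's body (76 mm by 85 mm) begins 54 mm behind the grasp point. The pads swing forward as they close: fully open they stand 13 mm farther back than shut.
Start: joints at [1.002, 0.383, 0.044, 1.598, -0.018, 1.161, -0.05], TCP at [0.295, -0.579, 0.253] pointing down, gripper open.
Joint ranges: [-2.61, 2.61], [-0.41, 2.15], [-1.48, 1.57], [0, 2.5], [-1.57, 4.71], [0.05, 1.97], [-2.85, 2.85]. Speed limits (rad/s): [2.79, 2.79, 3.14, 3.14, 3.14, 3.14, 3.14].

## Interface

Orientations are given as a rotation vector (axis times angle).
In Python, from workcell import r gives the robot as it stands. The module is installed in compiled form; this text tells all that it offers.
- The arm moves only by the shell command python3 -m handwheel 'ROWS' [FORCE]. ROWS is text: rows parted by semicolons, each of 7 numbers parted by spaces: the shift along the tool's x, y, z in cm, then the turn, a rotation vector about the tool's x, y, z in rad, then the opening, from 0 (shut) to 1 (fully open). A call has 1 to 20 rows; each row is the pose to reach, as a shift and turn from the pose measured when the call began, along the tool's axes at that moment; what a row does not reach only later rows make up. A row lasts 1/12 s, in which the tool goes at most 41.7 mm and 7.16 degrees, less where a joint would pass 70% of its speed; a pose out of reach is approached as far as the arm can. A call with a gripper value outside its range is refused whole. The fingers move at their own pace and stop on an object; FORCE is the grip in N (left out, the last holds). Time passes only in rows, so rows that repeat a pose let the fingers close. It gives the time, the measured TCP pose, the force and the opening at its end, in the units of the state.
- r.get_state(): the state, without advancing time (a new reading comes with each control period).
- r.get_image(name): name is "scene" or "top"; returns (picture, depth): 400x640x3 uint8, red, green, blue; 400x640 float32, m along the optical axis (not along the pixel's ray), 0 where there is no reading.
- r.camera_model(name): a dict with "fx", "fy", "cx", "cy" (pixels), "R" (3x3) and "t" (3): a world point X has camera coordinates R X + t. Camera axes: x right, y down, z forward; pixel columns grow to the right and rows downward; lengths in m; the calibration is good to about 2 mm. A picture is of the moment at which its call begins. camera_model takes no time and is no camera call.
- r.finish_job(): hands the job in, once; it reports no verdict.
The state is a dict: "time_s": time; "joint_pos": joint angles; "qvel": joint speeds; "tau": joint torques, N m; "position": TCP position; "tcp_rot": TCP orientation; "force": force on the tool from outside, world axes, zero at the start; "torque": the same for the moment, N m; "finger_gap": finger opening in m.
Only numpy, scipy, OpenCV 4.12 (cv2) and the standard library are available. Lean on these libraries where they do the work, as an engineer would, in place of code of your own. Each camera call takes 0.05 s, during which the arm holds its last target.

## Working session

There is one attempt and no reset: what is moved stays moved. The work goes in short steps, Python scripts to look and compute and a shell command to move; the robot and the scene stay as the last step left them, time stands still between calls to the robot, and variables do not carry over. Pictures are saved under pics/ and viewed, and the job is handed in when it is done.

```bash
mkdir -p pics; ls
python3 - <<'E'
from workcell import r
import cv2, numpy as np
s=r.get_state()
for k,v in s.items(): print(k,np.round(v,4))
print(r.tips_ahead)
for n in ("scene","top"):
    im,d=r.get_image(n)
    cv2.imwrite(f"pics/{n}0.png",im[:,:,::-1]); np.save(f"pics/{n}0_d.npy",d); np.save(f"pics/{n}0_i.npy",im)
    c=r.camera_model(n); print(n,{k:np.round(v,4).tolist() for k,v in c.items()})
E
```

```text
pics
time_s 0.0
joint_pos [ 1.0022  0.3838  0.0438  1.5996 -0.0179  1.1612 -0.0499]
qvel [-0.0019  0.001  -0.0006 -0.0007  0.001   0.0001 -0.0013]
tau [ 2.00000e-04 -4.33467e+01  1.02430e+00 -2.49514e+01  1.04000e-02
  1.14000e-02  0.00000e+00]
position [ 0.2944 -0.5785  0.2519]
tcp_rot [ 0.857   1.3983 -0.855 ]
force [ 0.2944 -0.8588  0.1761]
torque [ 0.0567 -0.0108  0.0222]
finger_gap 0.0853
0.022
scene {'fx': 391.4716, 'fy': 391.4716, 'cx': 320.8835, 'cy': 197.6701, 'R': [[0.8064, 0.5913, 0.0068], [0.4195, -0.5638, -0.7114], [-0.4169, 0.5765, -0.7027]], 't': [-0.4696, -0.1916, 1.4035]}
top {'fx': 433.7208, 'fy': 433.7208, 'cx': 318.6812, 'cy': 198.1744, 'R': [[0.0556, -0.9985, 0.0026], [-0.9786, -0.055, -0.1981], [0.1979, 0.0085, -0.9802]], 't': [-0.0491, 0.5977, 0.9465]}
```

View pics/scene0.png

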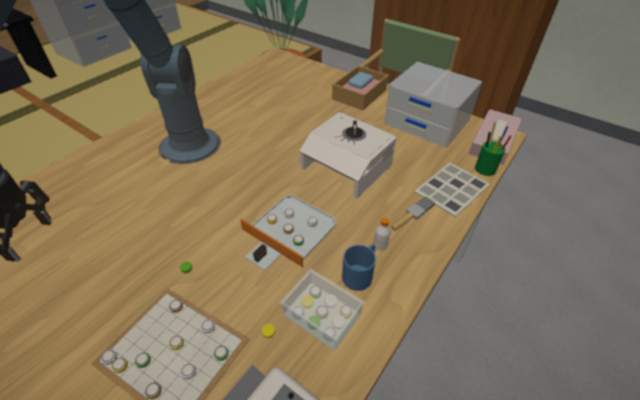

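View pics/top0.png

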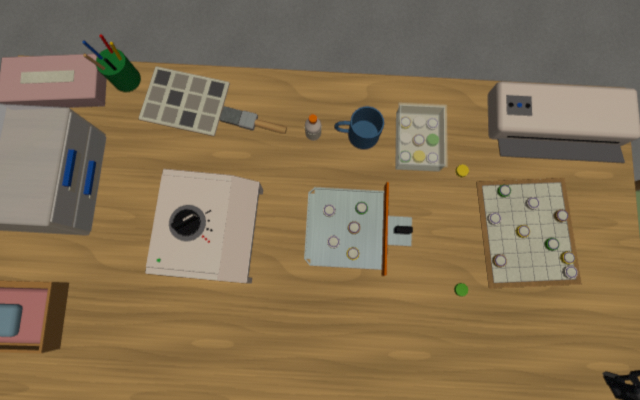

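```bash
cat > h.py <<'E'
import numpy as np, cv2
from workcell import r
def ray(n,u,v,z):
    c=r.camera_model(n); R=np.array(c['R']);t=np.array(c['t'])
    d=R.T@np.array([(u-c['cx'])/c['fx'],(v-c['cy'])/c['fy'],1]); o=-R.T@t
    return o+d*(z-o[2])/d[2]
def proj(n,X):
    c=r.camera_model(n); p=np.array(c['R'])@X+np.array(c['t'])
    return p[0]/p[2]*c['fx']+c['cx'],p[1]/p[2]*c['fy']+c['cy']
def cloud(n,d):
    c=r.camera_model(n); R=np.array(c['R']);t=np.array(c['t'])
    v,u=np.mgrid[:400,:640]
    P=np.stack([(u-c['cx'])/c['fx']*d,(v-c['cy'])/c['fy']*d,d],-1)
    return (P-t)@R
E
python3 - <<'E'
import cv2
im=cv2.imread('pics/top0.png')
cv2.imwrite('pics/top0_lamp.png',cv2.resize(im[160:290,135:275],None,fx=4.5,fy=4.5,interpolation=cv2.INTER_CUBIC))
cv2.imwrite('pics/top0_tray.png',cv2.resize(im[170:290,295:425],None,fx=5,fy=5,interpolation=cv2.INTER_CUBIC))
E
```

```text
(no output)
```

View pics/top0_lamp.png

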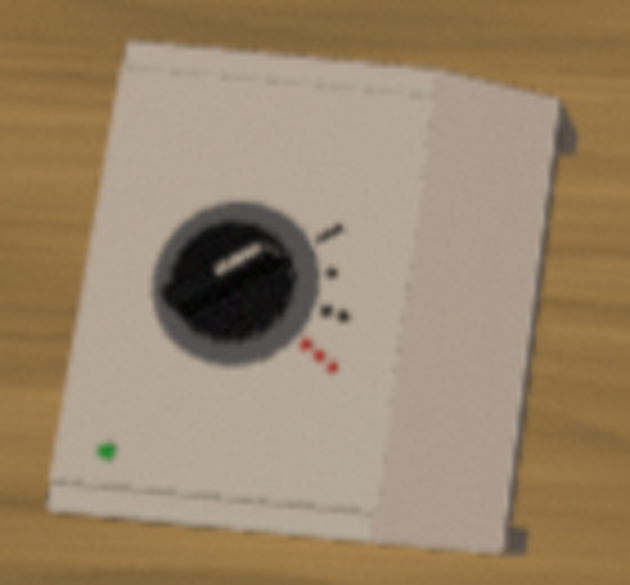

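View pics/top0_tray.png

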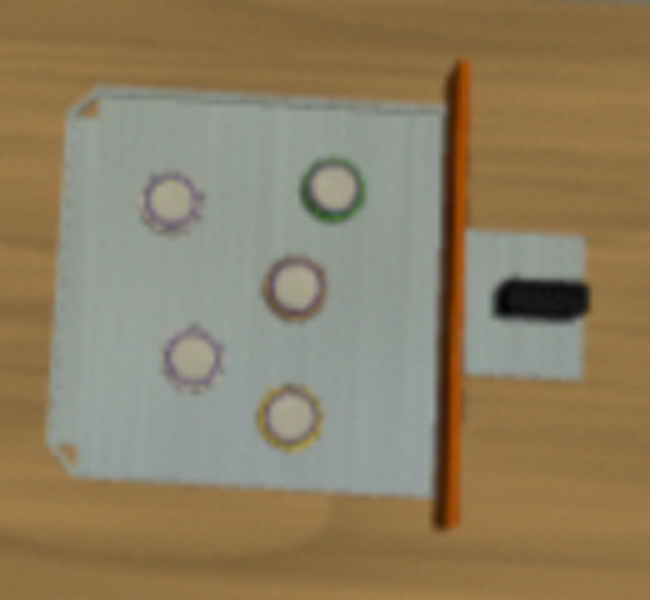

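Run:
```python
from h import *
L=lambda x,y:((x+.5)/4.5-.5+135,(y+.5)/4.5-.5+160)
T=lambda x,y:((x+.5)/5-.5+295,(y+.5)/5-.5+170)
for nm,p,z in [("backR",L(127,41),.118),("backL",L(50,512),.118),("dfR",L(437,70),.118),("dfL",L(373,541),.118),("brR",L(560,100),.078),("brL",L(505,552),.078),("discc",L(236,283),.128)]:
    print(nm,np.round(p,1),np.round(ray("top",*p,z),4))
B=ray("top",*L(127,41),.118);C=ray("top",*L(50,512),.118)
D=ray("top",*L(437,70),.118);E=ray("top",*L(373,541),.118);F=ray("top",*L(560,100),.078);G=ray("top",*L(505,552),.078)
n=np.linalg.norm
print("lamp widths",n(B-C),n(D-E),n(F-G),"depth deck",n(B-D),n(C-E), "d-brow",n((D-F)[:2]),n((E-G)[:2]))
ctr=(B+C+F+G)[:2]/4; y=(B-C)+(D-E)+(F-G); 
ax=(B+C-F-G)[:2]; print("lamp ctr",ctr,"x-dir from depth",np.arctan2(ax[1],ax[0]),"from width",np.arctan2(-y[0],y[1])%np.pi,[np.arctan2(-(q)[0],(q)[1])%np.pi for q in (C-B,E-D,G-F)])
# tray
im=np.load('pics/top0_i.npy'); hsv=cv2.cvtColor(im,cv2.COLOR_RGB2HSV)
m=((hsv[...,0]<16)&(hsv[...,1]>200)&(hsv[...,2]>120)).astype(np.uint8); m[:, :370]=0; m[:,400:]=0
c=max(cv2.findContours(m,0,2)[0],key=cv2.contourArea); print("shield",cv2.minAreaRect(c),cv2.boundingRect(c))
for nm,p,z in [("shR",T(463,60),.048),("shL",T(447,527),.048),("flR",T(443,103),.014),("flL",T(432,497),.014),("ldR",T(98,86),.014),("ldL",T(72,478),.014),("ldr2",T(68,118),.014),("ldl2",T(47,440),.014),("apR",T(584,236),.004),("apL",T(584,381),.004),("gripR",T(588,283),.04),("gripL",T(588,319),.04),("gripc",T(549,300),.04)]:
    print(nm,np.round(p,1),np.round(ray("top",*p,z),4))
for nm in ("top","scene"):
  d=np.load(f'pics/{nm}0_d.npy'); P=cloud(nm,d)
  if nm=="top":
    for a,b,c_,e in [(190,205,230,240),(200,250,170,230)]: pass
    print("dial top z",np.nanmax(P[205:240,170:205,2]), "table z",np.median(P[300:330,300:400,2]),"deck z",np.median(P[255:270,170:205,2]),"floor z",np.median(P[205:230,312:320,2]))
    g=(P[...,2]>.033)&(P[...,2]<.05); g[:,:392]=0; g[:,415:]=0; g[:220]=0;g[245:]=0
    q=P[g]; print("grip pts",len(q),q.mean(0),cv2.minAreaRect(q[:,:2].astype(np.float32)*1000))
    g=(P[...,2]>.145)&(P[...,2]<.16); g[:,:165]=0; g[:,210:]=0; g[:200]=0;g[245:]=0
    q=P[g]; print("bar pts",len(q),q.mean(0),cv2.minAreaRect(q[:,:2].astype(np.float32)*1000))
    g=(P[...,2]>.114)&(P[...,2]<.122); g[:,:140]=0; g[:,270:]=0; g[:160]=0;g[290:]=0
    q=P[g]; print("deck pts",len(q),q.mean(0),cv2.minAreaRect(q[:,:2].astype(np.float32)*1000))
```

```text
backR [162.8 168.7] [0.6348 0.3317 0.118 ]
backL [145.7 273.4] [0.4059 0.3388 0.118 ]
dfR [231.7 175.2] [0.6287 0.1783 0.118 ]
dfL [217.5 279.8] [0.401  0.1865 0.118 ]
brR [259.1 181.8] [0.6264 0.1229 0.078 ]
brL [246.8 282.3] [0.3994 0.1309 0.078 ]
discc [187.1 222.5] [0.5171 0.2613 0.128 ]
lamp widths 0.22904439670208887 0.22788980526055738 0.22717666106684858 depth deck 0.15356729224605273 0.15238284559248025 d-brow 0.05540546466489835 0.05560803621907137
lamp ctr [0.51661206 0.23108542] x-dir from depth 1.534916305664645 from width 1.5366931299526383 [np.float64(1.539838056410668), np.float64(1.5346653440505458), np.float64(1.5355565024813698)]
shield ((386.2235412597656, 228.00588989257812), (2.1308412551879883, 92.02075958251953), 1.5074357986450195) (385, 182, 4, 93)
shR [387.2 181.6] [ 0.651  -0.1753  0.048 ]
shL [384. 275.] [ 0.4328 -0.1733  0.048 ]
flR [383.2 190.2] [ 0.6374 -0.1712  0.014 ]
flL [381. 269.] [ 0.4474 -0.171   0.014 ]
ldR [314.2 186.8] [ 0.6365 -0.0027  0.014 ]
ldL [309.  265.2] [ 0.4468 -0.0014  0.014 ]
ldr2 [308.2 193.2] [0.6197 0.0109 0.014 ]
ldl2 [304.  257.6] [0.4638 0.0114 0.014 ]
apR [411.4 216.8] [ 0.5773 -0.2429  0.004 ]
apL [411.4 245.8] [ 0.5069 -0.2438  0.004 ]
gripR [412.2 226.2] [ 0.5491 -0.2375  0.04  ]
gripL [412.2 233.4] [ 0.5322 -0.2377  0.04  ]
gripc [404.4 229.6] [ 0.5401 -0.2194  0.04  ]
dial top z 1.0462762580013765 table z -0.0009549182163177978 deck z 0.11728727278715514 floor z 0.002655055775232294
grip pts 117 [ 0.54143585 -0.21841579  0.03842432] ((541.8222045898438, -218.16929626464844), (39.79496383666992, 16.318248748779297), 88.9540023803711)
bar pts 167 [0.5173038  0.26344618 0.15233526] ((517.6389770507812, 263.80706787109375), (13.430500030517578, 51.35210037231445), 30.998577117919922)
deck pts 6986 [0.51418293 0.25722664 0.11728657] ((517.3806762695312, 256.0869445800781), (165.7868194580078, 229.6582489013672), 87.69934844970703)
```

```bash
cat >> h.py <<'E'
from scipy.spatial.transform import Rotation as Ro
def tgt(pos,zyaw):
    """rows for tool down, jaw axis z at world yaw zyaw: shift cm in tool axes, rotvec"""
    s=r.get_state(); R0=Ro.from_rotvec(s['tcp_rot']).as_matrix(); p=np.array(s['position'])
    x=np.array([0,0,-1.]); z=np.array([np.cos(zyaw),np.sin(zyaw),0]); y=np.cross(z,x)
    R1=np.stack([x,y,z],1)
    sh=R0.T@(np.array(pos)-p)*100; rv=Ro.from_matrix(R0.T@R1).as_rotvec()
    print("pos",np.round(p,4),"F",np.round(s['force'],1),"shift",np.round(sh,2),"turn",np.round(rv,3),"t",round(s['time_s'],2),"gap",round(s['finger_gap'],4))
def st():
    s=r.get_state(); R0=Ro.from_rotvec(s['tcp_rot']).as_matrix()
    print("t",round(s['time_s'],2),"p",np.round(s['position'],4),"zyaw",round(np.arctan2(R0[1,2],R0[0,2]),4),"xaxis",np.round(R0[:,0],3),"F",np.round(s['force'],1),"M",np.round(s['torque'],2),"gap",round(s['finger_gap'],4),"q",np.round(s['joint_pos'],2))
    return R0
E
python3 - <<'E'
from h import *
print(np.round(st(),3))
tgt([.542,-.222,.15],0.0); tgt([.542,-.222,.15],-0.0085+np.pi)
E
```

```text
t 0.1 p [ 0.2945 -0.5785  0.252 ] zyaw -1.0999 xaxis [-0.001  0.002 -1.   ] F [-0.   0.5 -0. ] M [ 0.01 -0.   -0.02] gap 0.0856 q [ 1.    0.38  0.04  1.6  -0.02  1.16 -0.05]
[[-0.001  0.891  0.454]
 [ 0.002  0.454 -0.891]
 [-1.    -0.    -0.002]]
pos [ 0.2945 -0.5785  0.252 ] F [-0.   0.5 -0. ] shift [ 10.24  38.23 -20.52] turn [-1.1e+00 -2.0e-03 -1.0e-03] t 0.1 gap 0.0856
pos [ 0.2945 -0.5785  0.252 ] F [-0.   0.5 -0. ] shift [ 10.24  38.23 -20.52] turn [ 2.05e+00 -1.00e-03  3.00e-03] t 0.1 gap 0.0856
```

```bash
python3 -m handwheel '2 8 -4 -0.2 0 0 1; 6 18 -10 -0.5 0 0 1; 10 38.2 -20.5 -1.1 0 0 1; 10 38.2 -20.5 -1.1 0 0 1; 10 38.2 -20.5 -1.1 0 0 1; 10 38.2 -20.5 -1.1 0 0 1; 10 38.2 -20.5 -1.1 0 0 1; 10 38.2 -20.5 -1.1 0 0 1; 10 38.2 -20.5 -1.1 0 0 1; 10 38.2 -20.5 -1.1 0 0 1; 10 38.2 -20.5 -1.1 0 0 1; 10 38.2 -20.5 -1.1 0 0 1; 10 38.2 -20.5 -1.1 0 0 1; 10 38.2 -20.5 -1.1 0 0 1; 10 38.2 -20.5 -1.1 0 0 1' 20
python3 - <<'E'
from h import *
st(); tgt([.5415,-.2195,.07],0.0); tgt([.5415,-.2195,.032],0.0)
im,d=r.get_image("top"); cv2.imwrite("pics/top1.png",im[:,:,::-1])
im,d=r.get_image("scene"); cv2.imwrite("pics/scene1.png",im[:,:,::-1])
E
```

```text
time_s: 1.35
position: [0.5407, -0.2246, 0.1523]
tcp_rot: [0.003, 1.573, -0.002]
force: [0.0, -0.9, 1.3]
finger_gap: 0.0853
t 1.35 p [ 0.5407 -0.2246  0.1523] zyaw -0.0031 xaxis [-0.002  0.001 -1.   ] F [ 0.  -0.9  1.3] M [-0.03  0.06  0.02] gap 0.0853 q [ 0.59  0.39 -0.31  1.83  0.15  0.94  0.2 ]
pos [ 0.5407 -0.2246  0.1523] F [ 0.  -0.9  1.3] shift [8.23 0.5  0.1 ] turn [-0.003 -0.002 -0.001] t 1.35 gap 0.0853
pos [ 0.5407 -0.2246  0.1523] F [ 0.  -0.9  1.3] shift [12.03  0.5   0.11] turn [-0.003 -0.002 -0.001] t 1.35 gap 0.0853
```

```bash
python3 -m handwheel '2.5 0.2 0 0 0 0 0.6; 5 0.4 0.1 0 0 0 0.6; 7.5 0.5 0.1 0 0 0 0.6; 9.5 0.5 0.1 0 0 0 0.6; 11 0.5 0.1 0 0 0 0.6; 12 0.5 0.1 0 0 0 0.6; 12 0.5 0.1 0 0 0 0.6; 12 0.5 0.1 0 0 0 0.6' 20
python3 - <<'E'
from h import *
st()
im,d=r.get_image("scene"); cv2.imwrite("pics/scene2.png",cv2.resize(im[180:300,200:360],None,fx=5,fy=5)[:,:,::-1])
im,d=r.get_image("top"); cv2.imwrite("pics/top2.png",cv2.resize(im[130:290,280:460],None,fx=4,fy=4)[:,:,::-1])
E
```

```text
time_s: 2.12
position: [0.5413, -0.2205, 0.0326]
tcp_rot: [0.005, 1.573, -0.003]
force: [-0.2, -0.5, -0.3]
finger_gap: 0.0508
t 2.12 p [ 0.5413 -0.2205  0.0326] zyaw -0.0051 xaxis [-0.002  0.001 -1.   ] F [-0.2 -0.5 -0.3] M [ 0.03 -0.    0.01] gap 0.0508 q [ 0.54  0.57 -0.28  1.88  0.22  0.73  0.14]
```

View pics/scene2.png

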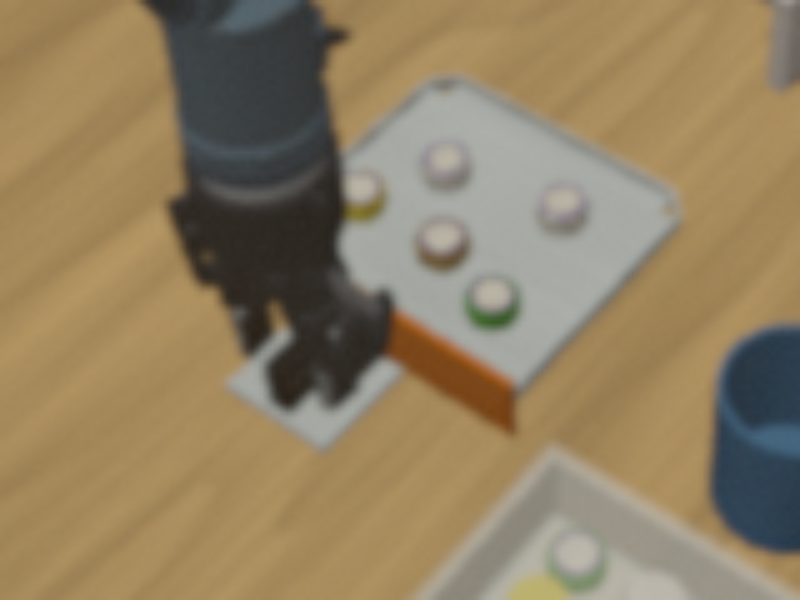

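View pics/top2.png

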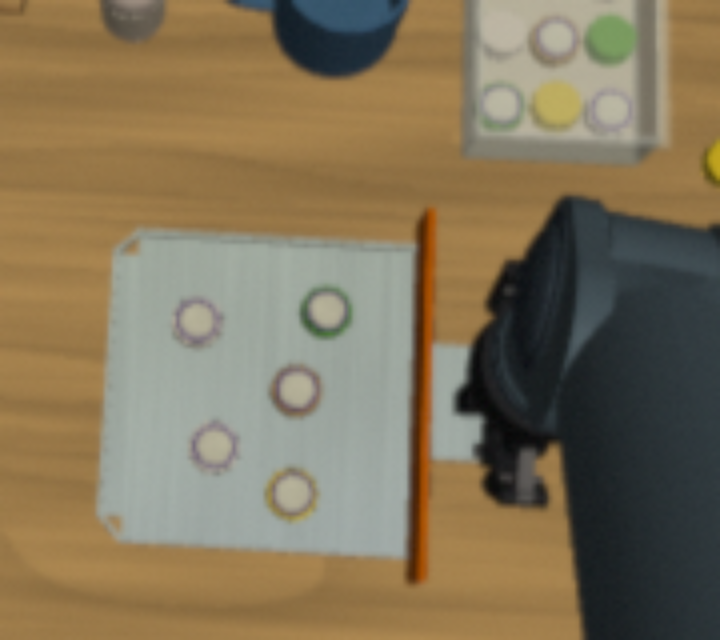

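```bash
python3 -m handwheel '0 0 0 0 0 0 0.4; 0 0 0 0 0 0 0.3; 0 0 0 0 0 0 0.2; 0 0 0 0 0 0 0.1; 0 0 0 0 0 0 0; 0 0 0 0 0 0 0; 0 0 0 0 0 0 0; 0 0 0 0 0 0 0' 25
python3 - <<'E'
from h import *
st()
im,d=r.get_image("top"); cv2.imwrite("pics/top3.png",cv2.resize(im[130:290,280:460],None,fx=4,fy=4)[:,:,::-1])
E
```

```text
time_s: 2.88
position: [0.5436, -0.2208, 0.035]
tcp_rot: [0.003, 1.568, -0.004]
force: [-0.0, -0.3, 6.1]
finger_gap: 0.0158
t 2.88 p [ 0.5436 -0.2208  0.035 ] zyaw -0.0043 xaxis [ 0.002 -0.001 -1.   ] F [-0.  -0.3  6.1] M [ 0.01  0.19 -0.  ] gap 0.0158 q [ 0.54  0.56 -0.28  1.88  0.22  0.73  0.14]
```

View pics/top3.png

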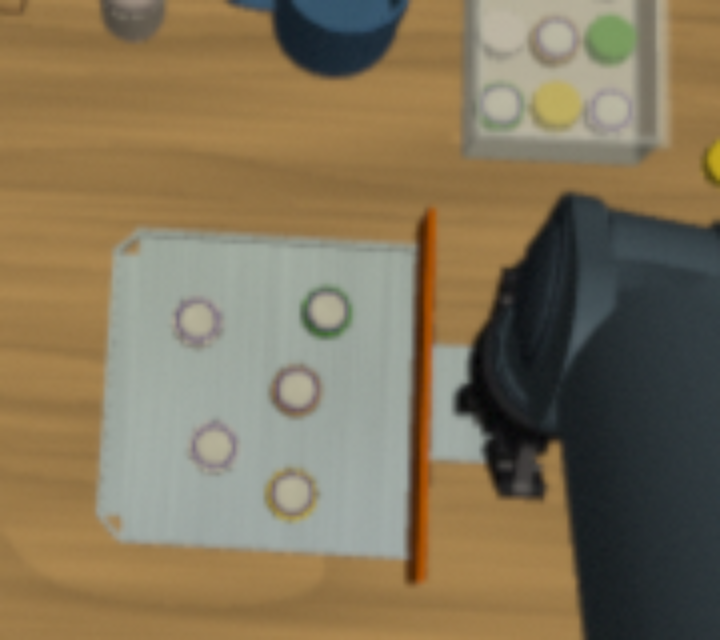

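```bash
python3 -m handwheel '0.05 0.1 -0.04 0 0 0 0; 0.05 0.4 -0.15 0.002 0 0 0; 0.05 0.9 -0.36 0.004 0 0 0; 0.05 1.6 -0.64 0.006 0 0 0; 0.05 2.3 -0.92 0.008 0 0 0; 0.05 3.1 -1.24 0.01 0 0 0; 0.05 3.9 -1.56 0.012 0 0 0; 0.05 4.7 -1.88 0.015 0 0 0; 0.05 5.5 -2.2 0.018 0 0 0; 0.05 6.3 -2.52 0.02 0 0 0; 0.05 7.1 -2.84 0.022 0 0 0; 0.05 7.8 -3.12 0.025 0 0 0; 0.05 8.4 -3.36 0.027 0 0 0; 0.05 8.9 -3.56 0.029 0 0 0; 0.05 9.2 -3.7 0.03 0 0 0; 0.05 9.4 -3.78 0.03 0 0 0; 0.05 9.4 -3.78 0.03 0 0 0; 0.05 9.4 -3.78 0.03 0 0 0'
python3 - <<'E'
from h import *
st()
im,d=r.get_image("top"); np.save('pics/top4_i.npy',im); np.save('pics/top4_d.npy',d); cv2.imwrite("pics/top4.png",cv2.resize(im[150:300,200:400],None,fx=4,fy=4,interpolation=cv2.INTER_CUBIC)[:,:,::-1])
im,d=r.get_image("scene"); cv2.imwrite("pics/scene4.png",cv2.resize(im[130:290,200:400],None,fx=4,fy=3.7)[:,:,::-1])
E
```

```text
time_s: 4.43
position: [0.5064, -0.1256, 0.035]
tcp_rot: [0.026, 1.567, -0.027]
force: [1.0, -3.6, 7.0]
finger_gap: 0.0157
t 4.43 p [ 0.5064 -0.1256  0.035 ] zyaw -0.0336 xaxis [ 0.003 -0.001 -1.   ] F [ 1.  -3.6  7. ] M [-0.73 -0.09 -0.11] gap 0.0157 q [ 0.42  0.47 -0.29  2.03  0.22  0.66 -0.05]
```

View pics/top4.png

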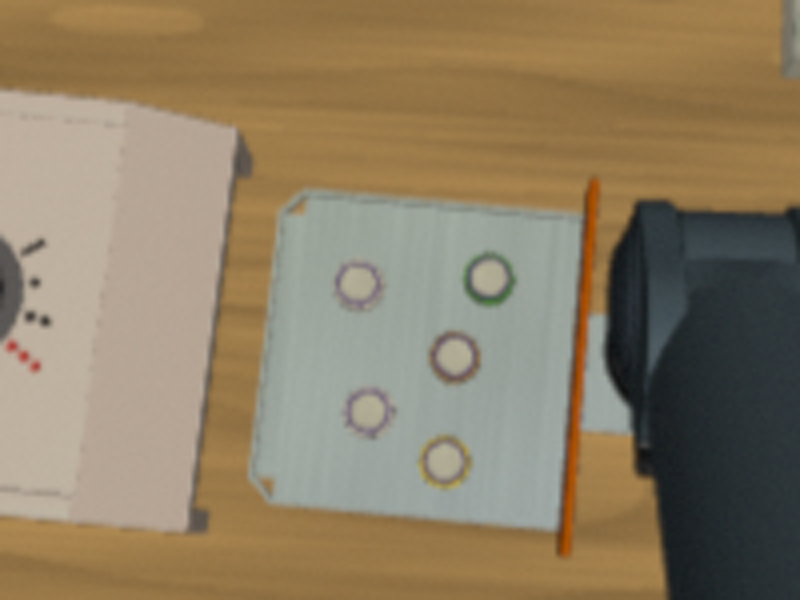

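View pics/scene4.png

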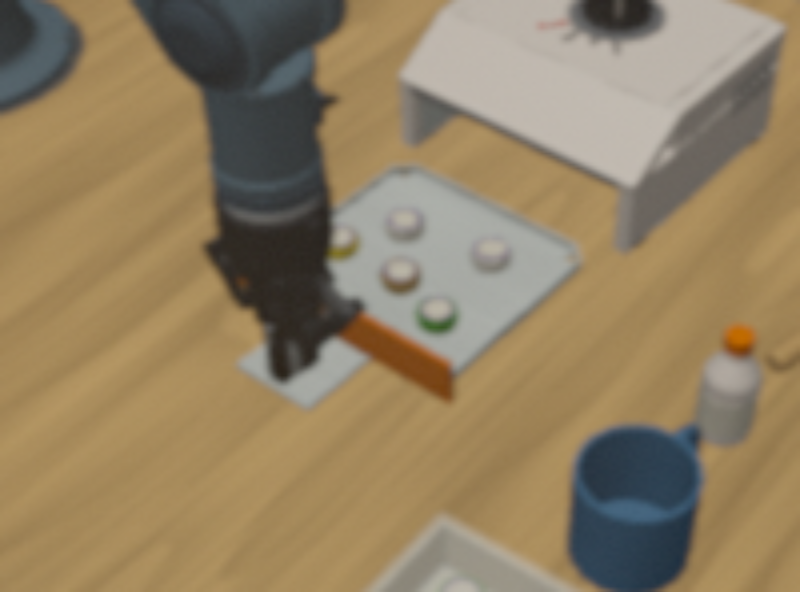

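Run:
```python
from h import *
T=lambda x,y:((x+.5)/4-.5+200,(y+.5)/4-.5+150)
P={}
for nm,p,z in [("shR",T(596,179),.048),("shL",T(566,555),.048),("rR",T(583,214),.014),("rL",T(562,530),.014),("l1R",T(306,189),.014),("l1L",T(270,503),.014),("l2R",T(280,210),.014),("l2L",T(250,482),.014),("brR",T(238,128),.078),("brL",T(190,532),.078)]:
    P[nm]=ray("top",*p,z)[:2]; print(nm,np.round(P[nm],4))
an=lambda a,b: np.arctan2(*(P[a]-P[b])[::-1])
print("yaw edges",an("l1R","rR"),an("l1L","rL"),"shield",an("shR","shL")+np.pi/2,"lead",an("l2R","l2L")+np.pi/2,"rear",an("rR","rL")+np.pi/2,"brow",an("brR","brL")+np.pi/2)
ctr=np.array([.5164,.2313]);a=1.5358
u=np.array([np.cos(a),np.sin(a)]);v=np.array([-u[1],u[0]])
for k,p in P.items(): print(k,"lamp frame",np.round(1000*np.array([(p-ctr)@u,(p-ctr)@v]),1))
```

```text
shR [ 0.615  -0.0854]
shL [ 0.3977 -0.0776]
rR [ 0.6002 -0.0805]
rL [ 0.4118 -0.0764]
l1R [0.6062 0.0881]
l1L [0.4178 0.0951]
l2R [0.5924 0.1029]
l2L [0.4292 0.1078]
brR [0.6269 0.1228]
brL [0.3986 0.1302]
yaw edges 1.535187434863903 1.5358142297484614 shield 1.5348977197408074 lead 1.5407340036108241 rear 1.5490616267588255 brow 1.5383039046578038
shR lamp frame [-313.  -109.6]
shL lamp frame [-312.8  107.8]
rR lamp frame [-308.7  -94.7]
rL lamp frame [-311.2   93.8]
l1R lamp frame [-139.9  -94.8]
l1L lamp frame [-139.6   93.8]
l2R lamp frame [-125.7  -80.4]
l2L lamp frame [-126.5   82.8]
brR lamp frame [-104.6 -114.2]
brL lamp frame [-105.1  114.1]
```

```bash
python3 -m handwheel '0 0.1 0 0 0 0 0; 0 0.4 0 0 0 0 0; 0 0.9 0 0 0 0 0; 0 1.6 0 0 0 0 0; 0 2.3 0 0 0 0 0; 0 3.1 0 0 0 0 0; 0 3.9 0 0 0 0 0; 0 4.7 0 0 0 0 0; 0 5.5 0 0 0 0 0; 0 6.3 0 0 0 0 0; 0 7.1 0 0 0 0 0; 0 7.8 0 0 0 0 0; 0 8.4 0 0 0 0 0; 0 8.9 0 0 0 0 0; 0 9.2 0 0 0 0 0; 0 9.4 0 0 0 0 0; 0 9.4 0 0 0 0 0'
python3 - <<'E'
from h import *
st()
im,d=r.get_image("top"); cv2.imwrite("pics/top5.png",cv2.resize(im[150:300,200:400],None,fx=4,fy=4,interpolation=cv2.INTER_CUBIC)[:,:,::-1])
E
```

```text
time_s: 5.95
position: [0.5083, -0.032, 0.035]
tcp_rot: [0.024, 1.57, -0.028]
force: [-0.0, -5.7, 7.0]
finger_gap: 0.0158
t 5.95 p [ 0.5083 -0.032   0.035 ] zyaw -0.0329 xaxis [ 0.001 -0.003 -1.   ] F [-0.  -5.7  7. ] M [-0.98  0.03  0.01] gap 0.0158 q [ 0.25  0.46 -0.31  2.06  0.23  0.65 -0.24]
```

View pics/top5.png

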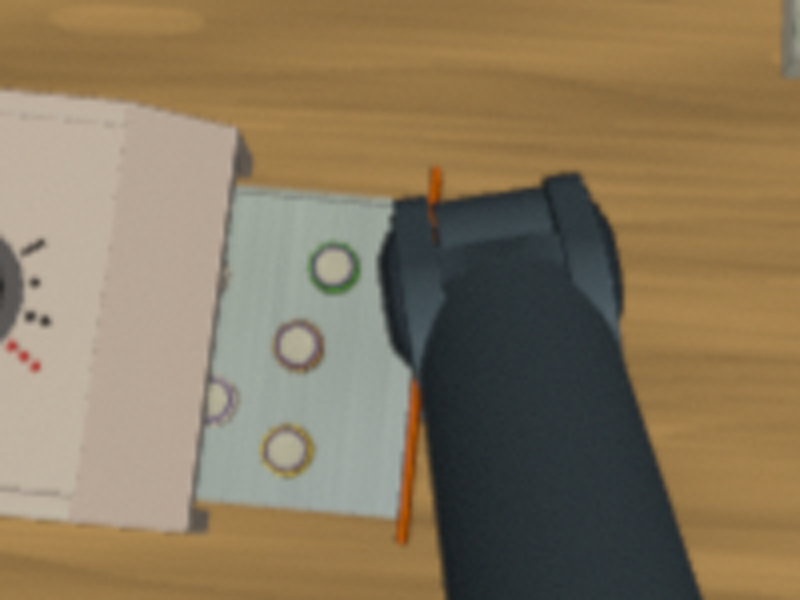

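```bash
python3 -m handwheel '0 0.1 0 0 0 0 0; 0 0.4 0 0 0 0 0; 0 0.9 0.02 0 0 0 0; 0 1.6 0.04 0 0 0 0; 0 2.3 0.06 0 0 0 0; 0 3.1 0.08 0 0 0 0; 0 3.9 0.1 0 0 0 0; 0 4.7 0.12 0 0 0 0; 0 5.5 0.12 0 0 0 0; 0 6.3 0.12 0 0 0 0; 0 7.1 0.12 0 0 0 0; 0 7.8 0.12 0 0 0 0; 0 8.4 0.12 0 0 0 0; 0 8.9 0.12 0 0 0 0; 0 9.2 0.12 0 0 0 0; 0 9.4 0.12 0 0 0 0; 0 9.4 0.12 0 0 0 0'
python3 - <<'E'
from h import *
st()
im,d=r.get_image("scene"); cv2.imwrite("pics/scene6.png",cv2.resize(im[90:250,220:420],None,fx=4,fy=3.7)[:,:,::-1])
im,d=r.get_image("top"); cv2.imwrite("pics/top6.png",cv2.resize(im[150:300,200:400],None,fx=4,fy=4,interpolation=cv2.INTER_CUBIC)[:,:,::-1])
E
```

```text
time_s: 7.42
position: [0.5114, 0.0606, 0.035]
tcp_rot: [0.022, 1.572, -0.03]
force: [-1.0, -7.3, 9.3]
finger_gap: 0.0157
t 7.42 p [0.5114 0.0606 0.035 ] zyaw -0.033 xaxis [-0.001 -0.005 -1.   ] F [-1.  -7.3  9.3] M [-1.11 -0.18 -0.04] gap 0.0157 q [ 0.08  0.47 -0.33  2.04  0.25  0.67 -0.44]
```

View pics/top6.png

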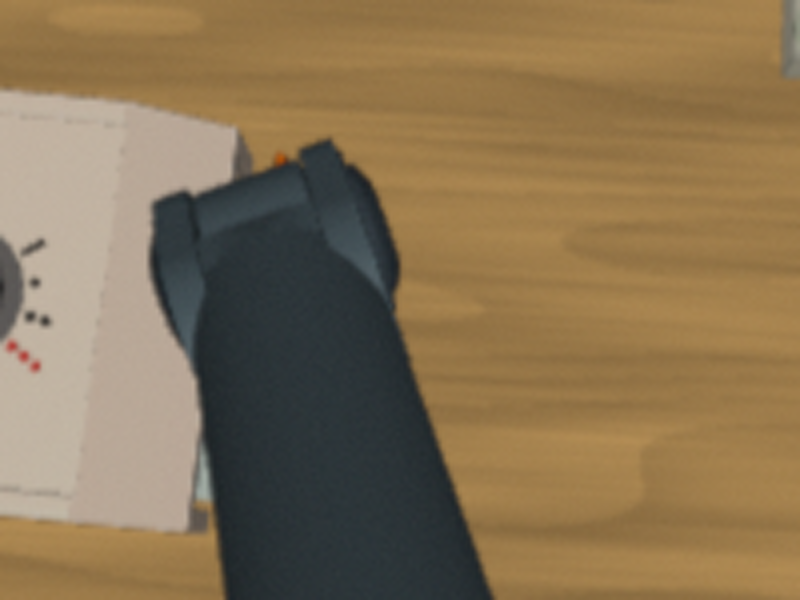

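View pics/scene6.png

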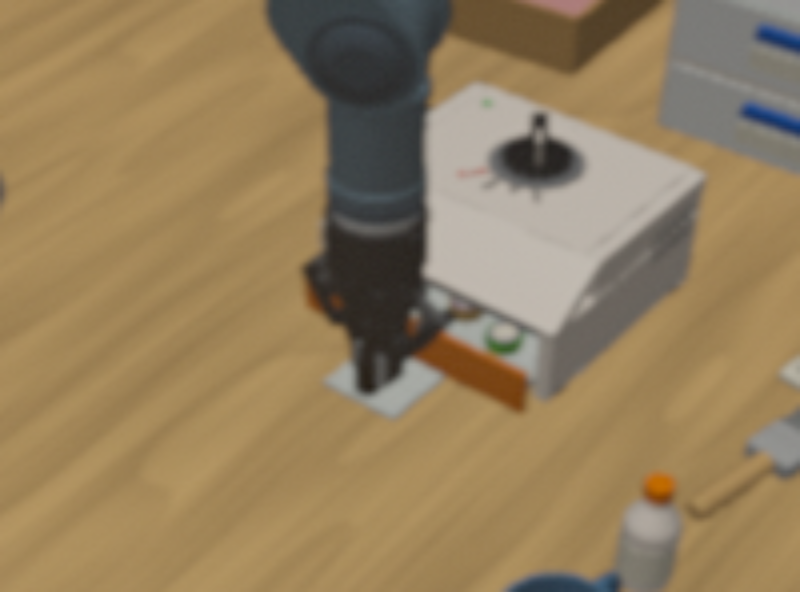

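```bash
python3 -m handwheel '0 0.1 0 0 0 0 0; 0 0.3 0 0 0 0 0; 0 0.6 0 0 0 0 0; 0 0.9 0 0 0 0 0; 0 1.2 0 0 0 0 0; 0 1.4 0 0 0 0 0; 0 1.6 0 0 0 0 0; 0 1.75 0 0 0 0 0; 0 1.9 0 0 0 0 0; 0 2 0 0 0 0 0; 0 2.1 0 0 0 0 0; 0 2.2 0 0 0 0 0; 0 2.2 0 0 0 0 0'
python3 - <<'E'
from h import *
st()
im,d=r.get_image("scene"); cv2.imwrite("pics/scene7.png",cv2.resize(im[90:250,220:420],None,fx=4,fy=3.7)[:,:,::-1])
E
```

```text
time_s: 8.6
position: [0.5108, 0.0803, 0.035]
tcp_rot: [0.02, 1.574, -0.035]
force: [-1.0, -7.5, 9.8]
finger_gap: 0.0153
t 8.6 p [0.5108 0.0803 0.035 ] zyaw -0.0349 xaxis [-0.004 -0.009 -1.   ] F [-1.  -7.5  9.8] M [-1.35 -0.2  -0.16] gap 0.0153 q [ 0.05  0.48 -0.33  2.04  0.25  0.67 -0.48]
```

View pics/scene7.png

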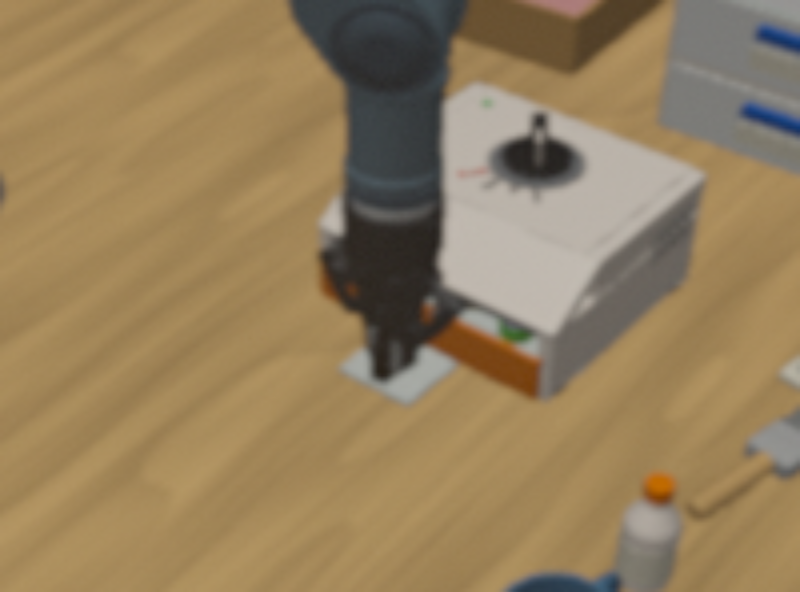

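```bash
python3 -m handwheel '0 0.15 0 0 0 0 0; 0 0.3 0 0 0 0 0; 0 0.45 0 0 0 0 0; 0 0.6 0 0 0 0 0; 0 0.7 0 0 0 0 0; 0 0.7 0 0 0 0 0'
python3 - <<'E'
from h import *
st()
im,d=r.get_image("scene"); cv2.imwrite("pics/scene8.png",cv2.resize(im[90:250,220:420],None,fx=4,fy=3.7)[:,:,::-1])
E
```

```text
time_s: 9.15
position: [0.5107, 0.0805, 0.0349]
tcp_rot: [0.016, 1.576, -0.044]
force: [1.7, -13.3, 9.1]
finger_gap: 0.0157
t 9.15 p [0.5107 0.0805 0.0349] zyaw -0.0383 xaxis [-0.006 -0.018 -1.   ] F [  1.7 -13.3   9.1] M [-2.62 -0.61  0.05] gap 0.0157 q [ 0.03  0.48 -0.32  2.03  0.26  0.68 -0.5 ]
```

View pics/scene8.png

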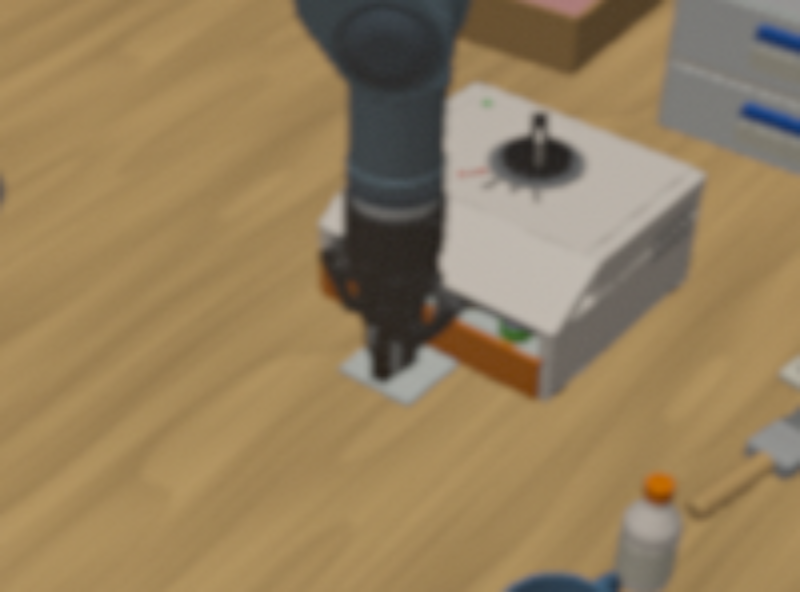

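```bash
python3 -m handwheel '0 0.2 0 0 0 0 0; 0 0 0 0 0 0 0.05; 0 0 0 0 0 0 0.2; 0 0 0 0 0 0 0.35; 0 0 0 0 0 0 0.5; 0 0 0 0 0 0 0.5; 0 0 0 0 0 0 0.5'
python3 - <<'E'
from h import *
st(); tgt([.511,.070,.235],-.035)
im,d=r.get_image("scene"); cv2.imwrite("pics/scene9.png",cv2.resize(im[90:250,220:420],None,fx=4,fy=3.7)[:,:,::-1])
E
```

```text
time_s: 9.78
position: [0.509, 0.0819, 0.0341]
tcp_rot: [0.015, 1.579, -0.042]
force: [0.1, -0.7, -0.3]
finger_gap: 0.0425
t 9.78 p [0.509  0.0819 0.0341] zyaw -0.0363 xaxis [-0.009 -0.017 -1.   ] F [ 0.1 -0.7 -0.3] M [ 0.   -0.   -0.03] gap 0.0425 q [ 0.03  0.48 -0.33  2.04  0.26  0.68 -0.5 ]
pos [0.509  0.0819 0.0341] F [ 0.1 -0.7 -0.3] shift [-20.06  -1.53   0.08] turn [-0.001 -0.009  0.018] t 9.78 gap 0.0425
```

View pics/scene9.png

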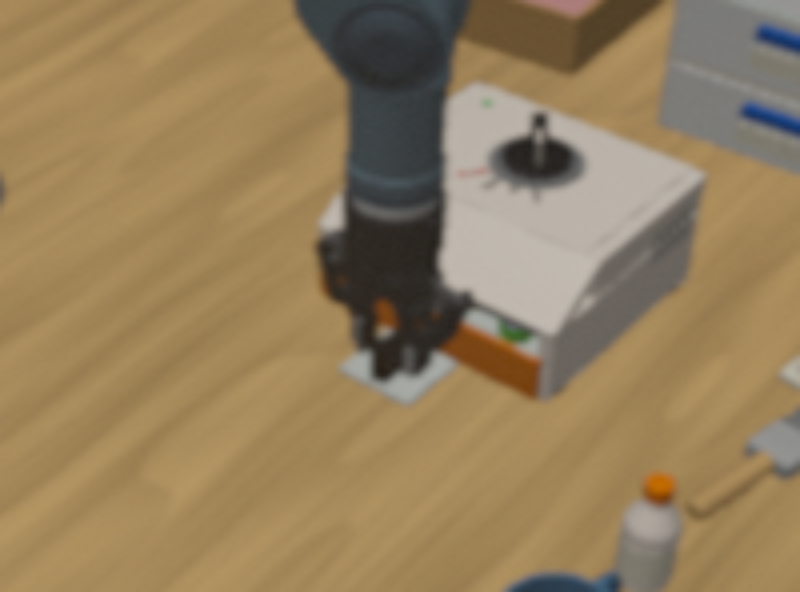

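Released cleanly. Rise with the tilt corrected.

```bash
python3 -m handwheel '-0.3 -0.2 0 0 0 0.005 0.5; -1.5 -0.5 0 0 -0.003 0.01 0.5; -3.5 -0.8 0 0 -0.006 0.015 0.5; -6.5 -1.1 0 0 -0.009 0.018 0.5; -10 -1.3 0 0 -0.009 0.018 0.5; -13.5 -1.5 0 0 -0.009 0.018 0.5; -17 -1.5 0 0 -0.009 0.018 0.5; -20 -1.5 0 0 -0.009 0.018 0.5; -20 -1.5 0 0 -0.009 0.018 0.5'
python3 - <<'E'
from h import *
st(); tgt([.5185,.2633,.235],.565)
im,d=r.get_image("top"); cv2.imwrite("pics/top10.png",cv2.resize(im[150:300,130:330],None,fx=4,fy=4,interpolation=cv2.INTER_CUBIC)[:,:,::-1])
im,d=r.get_image("scene"); cv2.imwrite("pics/scene10.png",cv2.resize(im[90:250,220:420],None,fx=4,fy=3.7)[:,:,::-1])
E
```

```text
time_s: 10.58
position: [0.5152, 0.0709, 0.2431]
tcp_rot: [0.031, 1.554, -0.027]
force: [0.1, 0.5, 0.5]
finger_gap: 0.0426
t 10.58 p [0.5152 0.0709 0.2431] zyaw -0.0372 xaxis [ 0.016  0.002 -1.   ] F [0.1 0.5 0.5] M [-0.01 -0.02  0.03] gap 0.0426 q [ 0.15  0.16 -0.4   1.91  0.08  1.06 -0.32]
pos [0.5152 0.0709 0.2431] F [0.1 0.5 0.5] shift [ 0.85 19.24 -0.4 ] turn [-0.602  0.017  0.002] t 10.58 gap 0.0426
```

View pics/top10.png

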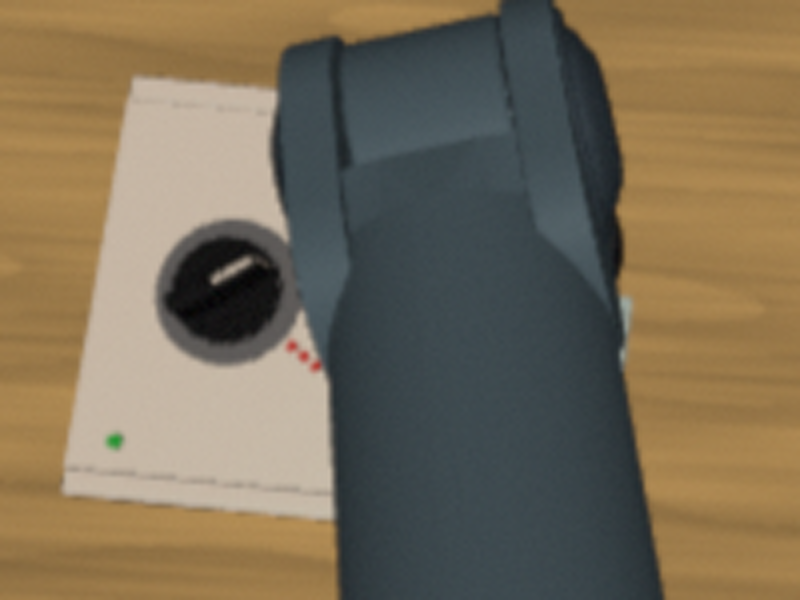

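View pics/scene10.png

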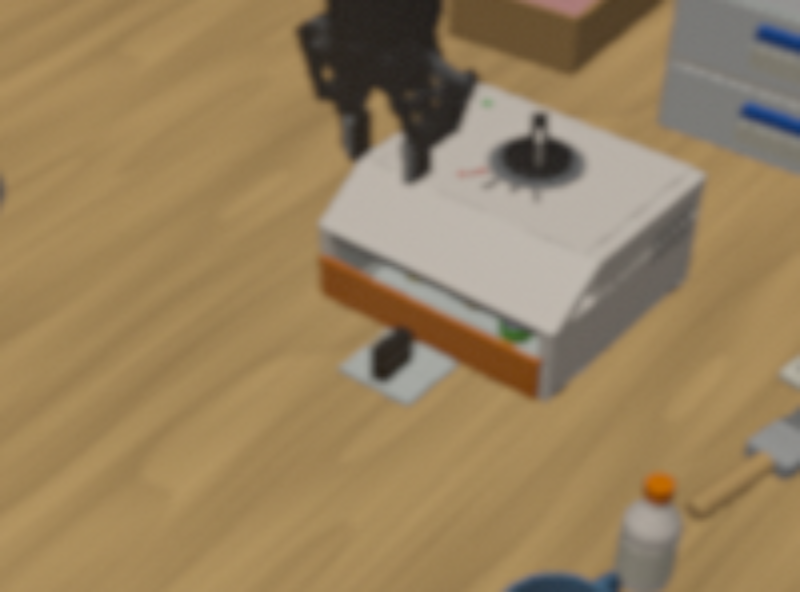

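```bash
python3 -m handwheel '0 1 0 -0.05 0.005 0 0.6; 0 3 0 -0.13 0.01 0 0.6; 0 6 -0.1 -0.23 0.017 0 0.6; 0 9.5 -0.2 -0.33 0.017 0 0.6; 0.3 13 -0.3 -0.43 0.017 0 0.6; 0.6 16 -0.4 -0.52 0.017 0 0.6; 0.85 18.3 -0.4 -0.59 0.017 0 0.6; 0.85 19.2 -0.4 -0.59 0.017 0.002 0.6; 0.85 19.2 -0.4 -0.59 0.017 0.002 0.6; 0.85 19.2 -0.4 -0.59 0.017 0.002 0.6'
python3 - <<'E'
from h import *
st(); tgt([.5187,.2633,.175],.555); tgt([.5187,.2633,.154],.555)
E
```

```text
time_s: 11.52
position: [0.5144, 0.2604, 0.2276]
tcp_rot: [-0.433, 1.541, 0.432]
force: [-0.3, -0.3, 0.6]
finger_gap: 0.0512
t 11.52 p [0.5144 0.2604 0.2276] zyaw 0.5511 xaxis [-0.013 -0.004 -1.   ] F [-0.3 -0.3  0.6] M [-0.   -0.   -0.07] gap 0.0512 q [-0.07  0.33 -0.56  1.77  0.19  1.11 -0.14]
pos [0.5144 0.2604 0.2276] F [-0.3 -0.3  0.6] shift [5.26 0.   0.59] turn [-0.004 -0.013 -0.003] t 11.52 gap 0.0512
pos [0.5144 0.2604 0.2276] F [-0.3 -0.3  0.6] shift [ 7.36 -0.    0.62] turn [-0.004 -0.013 -0.003] t 11.52 gap 0.0512
```

```bash
python3 -m handwheel '0.5 0 0.2 0 -0.004 0 0.6; 1.5 0 0.4 0 -0.008 0 0.6; 2.6 0 0.6 0 -0.013 -0.003 0.6; 3 0 0.6 0 -0.013 -0.003 0.6; 3 0 0.6 0 -0.013 -0.003 0.6'
python3 - <<'E'
from h import *
st(); tgt([.5187,.2633,.154],.555)
im,d=r.get_image("scene"); cv2.imwrite("pics/scene11.png",cv2.resize(im[80:200,280:440],None,fx=5,fy=5)[:,:,::-1])
im,d=r.get_image("top"); cv2.imwrite("pics/top11.png",cv2.resize(im[150:300,130:330],None,fx=4,fy=4,interpolation=cv2.INTER_CUBIC)[:,:,::-1])
E
```

```text
time_s: 11.93
position: [0.5179, 0.2617, 0.1952]
tcp_rot: [-0.432, 1.532, 0.431]
force: [0.5, 0.8, -0.2]
finger_gap: 0.0512
t 11.93 p [0.5179 0.2617 0.1952] zyaw 0.5499 xaxis [-0.004 -0.002 -1.   ] F [ 0.5  0.8 -0.2] M [-0.01  0.09 -0.  ] gap 0.0512 q [-0.08  0.37 -0.55  1.8   0.22  1.04 -0.16]
pos [0.5179 0.2617 0.1952] F [ 0.5  0.8 -0.2] shift [4.11 0.09 0.17] turn [-0.005 -0.004 -0.   ] t 11.93 gap 0.0512
```

View pics/scene11.png

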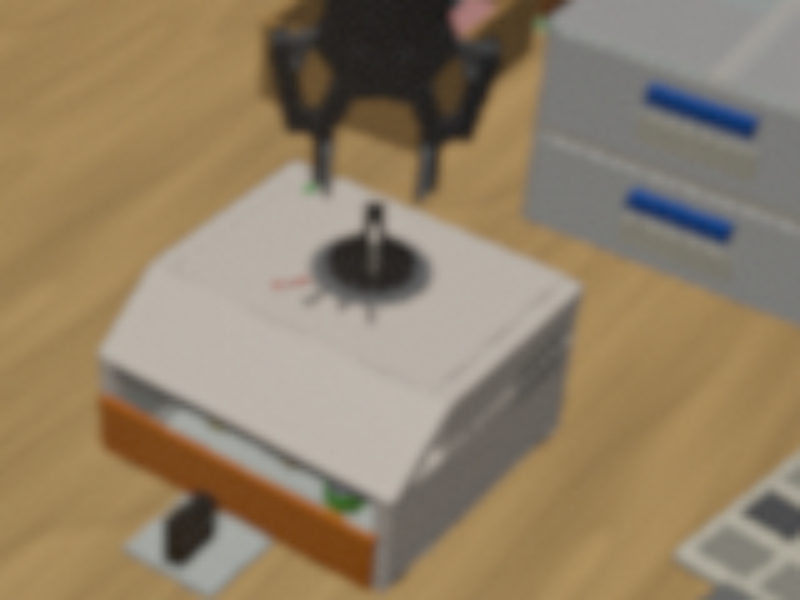

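View pics/top11.png

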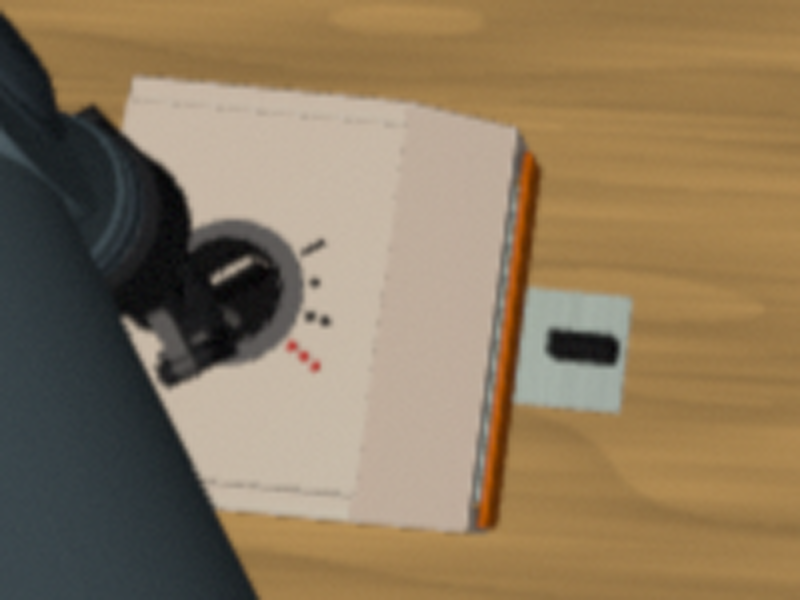

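```bash
python3 -m handwheel '0.5 0 0.05 0 0 0 0.6; 1.3 0.05 0.1 0 0 0 0.6; 2.1 0.1 0.15 0 0 0 0.6; 2.9 0.1 0.2 0 0 0 0.6; 3.6 0.1 0.2 0 -0.004 0 0.6; 4.1 0.1 0.2 0 -0.004 0 0.6; 4.1 0.1 0.2 0 -0.004 0 0.6; 4.1 0.1 0.2 0 -0.004 0 0.6'
python3 - <<'E'
from h import *
st(); tgt([.5187,.2633,.154],.555)
im,d=r.get_image("scene"); cv2.imwrite("pics/scene12.png",cv2.resize(im[80:200,280:440],None,fx=5,fy=5)[:,:,::-1])
E
```

```text
time_s: 12.7
position: [0.5196, 0.2647, 0.1554]
tcp_rot: [-0.431, 1.526, 0.432]
force: [-0.5, 0.4, -0.0]
finger_gap: 0.0516
t 12.7 p [0.5196 0.2647 0.1554] zyaw 0.5508 xaxis [ 0.001  0.001 -1.   ] F [-0.5  0.4 -0. ] M [ 0.04 -0.03 -0.04] gap 0.0516 q [-0.1   0.42 -0.54  1.82  0.26  0.96 -0.19]
pos [0.5196 0.2647 0.1554] F [-0.5  0.4 -0. ] shift [ 0.14 -0.07 -0.15] turn [-0.004  0.002 -0.001] t 12.7 gap 0.0516
```

View pics/scene12.png

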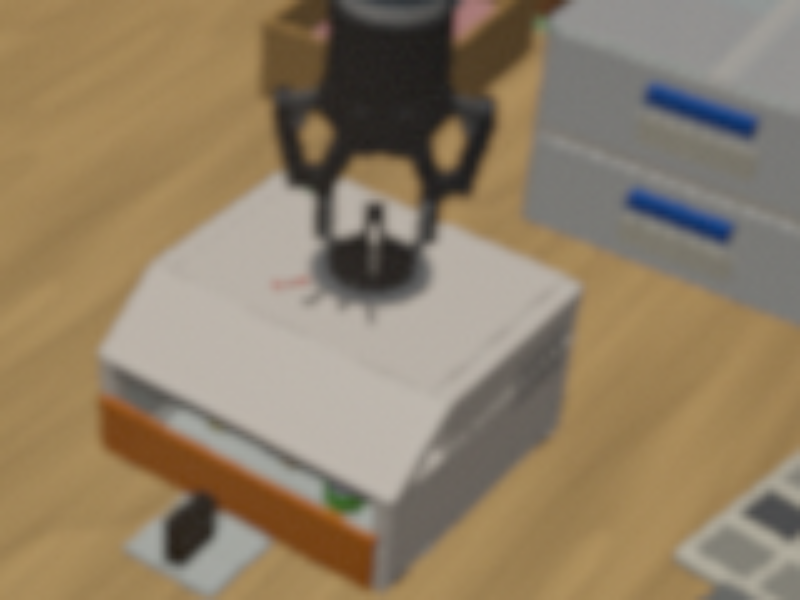

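```bash
python3 -m handwheel '0 -0.05 -0.1 0 0 0 0.4; 0 -0.05 -0.1 0 0 0 0.3; 0 -0.05 -0.1 0 0 0 0.2; 0 -0.05 -0.1 0 0 0 0.1; 0 -0.05 -0.1 0 0 0 0; 0 -0.05 -0.1 0 0 0 0; 0 -0.05 -0.1 0 0 0 0; 0 -0.05 -0.1 0 0 0 0' 60
python3 - <<'E'
from h import *
st(); tgt([.5187,.2633,.154],.555-1.25)
E
```

```text
time_s: 13.42
position: [0.5195, 0.264, 0.1566]
tcp_rot: [-0.431, 1.525, 0.432]
force: [-2.1, -1.1, 4.7]
finger_gap: 0.0117
t 13.42 p [0.5195 0.264  0.1566] zyaw 0.5509 xaxis [ 0.002  0.002 -1.   ] F [-2.1 -1.1  4.7] M [-0.41  0.47  0.12] gap 0.0117 q [-0.09  0.42 -0.54  1.83  0.26  0.96 -0.19]
pos [0.5195 0.264  0.1566] F [-2.1 -1.1  4.7] shift [ 0.26 -0.02 -0.1 ] turn [ 1.246  0.003 -0.002] t 13.42 gap 0.0117
```

```bash
python3 -m handwheel '0 0 0 0.05 0 0 0; 0 0 0 0.13 0 0 0; 0 0 0 0.22 0 0 0; 0 0 0 0.31 0 0 0; 0 0 0 0.4 0 0 0; 0 0 0 0.49 0 0 0; 0 0 0 0.58 0 0 0; 0 0 0 0.67 0 0 0; 0 0 0 0.76 0 0 0; 0 0 0 0.85 0 0 0; 0 0 0 0.94 0 0 0; 0 0 0 1.03 0 0 0; 0 0 0 1.11 0 0 0; 0 0 0 1.18 0 0 0; 0 0 0 1.23 0 0 0; 0 0 0 1.26 0 0 0; 0 0 0 1.26 0 0 0; 0 0 0 1.26 0 0 0'
python3 - <<'E'
from h import *
st(); tgt([.5187,.2633,.154],.551-1.26)
im,d=r.get_image("scene"); cv2.imwrite("pics/scene13.png",cv2.resize(im[80:200,280:440],None,fx=5,fy=5)[:,:,::-1])
im,d=r.get_image("top"); cv2.imwrite("pics/top13.png",cv2.resize(im[150:300,130:330],None,fx=4,fy=4,interpolation=cv2.INTER_CUBIC)[:,:,::-1])
E
```

```text
time_s: 14.92
position: [0.5199, 0.2638, 0.1566]
tcp_rot: [0.556, 1.496, -0.552]
force: [0.7, -0.6, 1.0]
finger_gap: 0.0116
t 14.92 p [0.5199 0.2638 0.1566] zyaw -0.708 xaxis [ 0.003  0.001 -1.   ] F [ 0.7 -0.6  1. ] M [-0.21 -0.02  0.18] gap 0.0116 q [-0.29  0.38 -0.31  1.84  0.14  0.94 -1.36]
pos [0.5199 0.2638 0.1566] F [ 0.7 -0.6  1. ] shift [ 0.26 -0.12 -0.06] turn [ 0.001  0.002 -0.003] t 14.92 gap 0.0116
```

View pics/scene13.png

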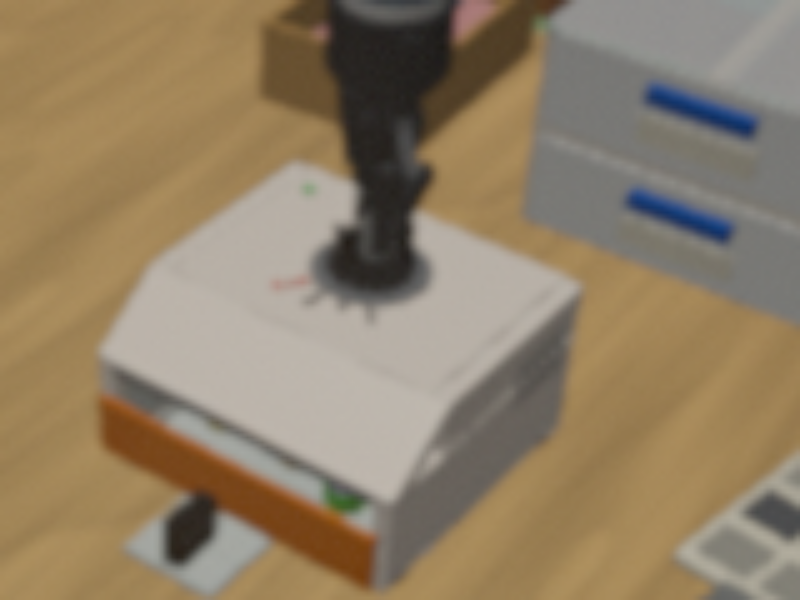

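View pics/top13.png

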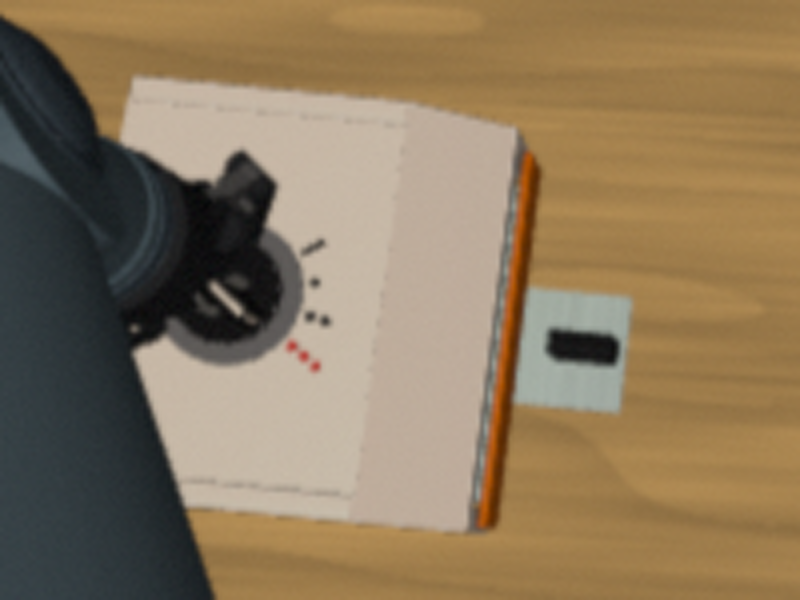

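Run:
```python
from h import *
im,d=r.get_image("top")
c=im[212:236,178:200].astype(int)
m=(c.min(2)>110).astype(np.uint8); print(m.sum())
n,l,s,_=cv2.connectedComponentsWithStats(m); print(s)
for k in range(1,n):
    v,u=np.nonzero(l==k); 
    if len(v)<5: continue
    P=np.array([ray("top",a+178,b+212,.154)[:2] for a,b in zip(u,v)],np.float32)
    vx,vy,_,_=cv2.fitLine(P,2,0,.01,.01).ravel(); a=np.arctan2(vy,vx)
    print(len(v),P.mean(0),"line yaw mod pi",a%np.pi,"dial",((1.5358+.6-a)%np.pi))
st()
```

```text
16
[[  0   0  22  24 512]
 [  5   9   7   8  16]]
16 [0.5093313  0.25423443] line yaw mod pi 0.88814586 dial 1.247654
t 15.07 p [0.5199 0.2638 0.1566] zyaw -0.7085 xaxis [ 0.003  0.002 -1.   ] F [-0.2 -1.3  0.9] M [-0.25 -0.09  0.17] gap 0.0117 q [-0.28  0.38 -0.31  1.84  0.14  0.94 -1.36]
```

Run:
```python
from h import *
im,d=r.get_image("top"); a=np.load('pics/top0_i.npy').astype(int)
for n,(y0,y1,x0,x1) in dict(glue=(110,145,300,325),mug=(105,150,330,388),spares=(98,175,392,450),capb=(160,182,452,472),capa=(280,300,450,472),brush=(105,135,220,290)).items():
    print(n,np.abs(a-im)[y0:y1,x0:x1].mean().round(2))
st()
im,d=r.get_image("scene"); cv2.imwrite("pics/scene14.png",cv2.resize(im[130:230,280:410],None,fx=6,fy=6,interpolation=cv2.INTER_CUBIC)[:,:,::-1])
```

```text
glue 11.13
mug 8.94
spares 13.81
capb 11.49
capa 10.75
brush 11.33
t 15.12 p [0.5198 0.2639 0.1566] zyaw -0.7086 xaxis [ 0.003  0.002 -1.   ] F [ 0.4 -1.4  2.6] M [-0.28 -0.17  0.22] gap 0.0117 q [-0.28  0.38 -0.31  1.84  0.14  0.94 -1.36]
```

View pics/scene14.png

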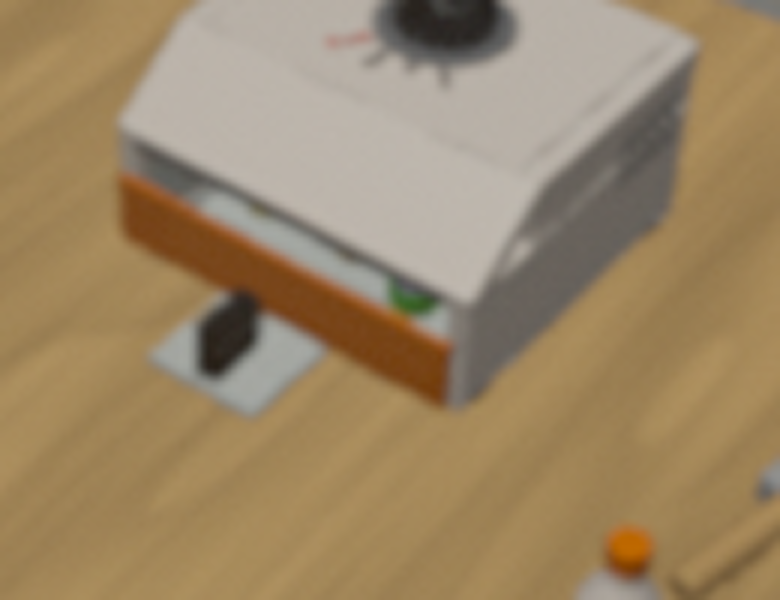

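```bash
python3 -c "
from workcell import r
r.finish_job()"
```

```text
the job is handed in; nothing more can be done
```

The tray is fully in the lamp and I handed the job in at about 15 s with the arm still holding the dial at the third click.

- **Tray:** I gripped the tray by its pull grip and lined it up with the lamp to within about 1 mm. I then slid it in along the table until the shield stopped against the lamp. At contact the tray stopped moving and the push rose from 7.5 to 13 N. After release, both cameras showed the shield flush along the lamp's front.
- **Dial:** Only after that did I grip the bar at 60 N and turn it 1.26 rad clockwise. The last picture puts the dial at about 1.25 rad, past the 1.2 click and short of the 1.32 stop. The wrist was holding about 0.2 N m, roughly what the spring should give, and the angle stayed steady over several readings.
- **Tokens:** All five were standing up to just before the tray went in. At the end only the green one is clearly visible under the hood, still upright, so I could not check the other four directly.
- **Loose items:** The before/after picture comparison did not settle this. Every item's area differed by about the same amount, 9 to 14 grey levels, which I take to be a brightness change. Nothing looked moved in the pictures and the arm never went near them, but I did not re-measure their positions.

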